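# Two-key tin release at the pizza prep counter

### The job

Let the tin out of the gravity feeder: press the two oblong release keys on its panel down together, all the way, and keep both down until the tin has rolled to the end of the chute and lies still against the end wall; then let both keys come up and move away. Do not press one key without the other, do not press the round call button, do not touch or pick up the tin, and leave the bottles, cup, jar and canister where they are.

Things in the scene. Friction and masses are not known exactly. Their poses are not given: they have to be found in the camera images.
- feeder: Fixed tin feeder. Origin at table level under the middle of the two release keys; x points from the panel to the chute, y along the panel and up the chute, z up. Grey panel block 84 mm (x) by 225 mm (y -85 to +141), top 86 mm above the table. Behind it (x 45 to 169 mm) lies an open chute, 116 mm wide inside, sloping down 3 degrees towards -y, from y = +90 to -240 mm.
- left_key_top (a point): Centre of the top face of the left release key (feeder y = +32 mm): grey oblong cap 36 mm (feeder x) by 24 mm (feeder y), top face 100 mm above the table when up, 14 mm above the panel. This point moves with the key.
- right_key_top (a point): The same on the right release key, equal in size, feeder y = -32 mm. The key centres are 64 mm apart with a clear 40 mm gap between the caps; fingers with about 50 mm clear space between them land on both.
- left_key (a joint): Travel of the left key in m: 0 up, 0.008 fully down. Spring return, 1.5 N to start it and 5 N fully down. Its bar is sunk in the chute floor, letting the tin by, from about 0.005.
- right_key (a joint): The same for the right key.
- call_button (a joint): Travel of the round call button in m: 0 up, 0.004 fully down.
- call_button_top (a point): Centre of the top of the round call button: 22 mm across, top 94 mm above the table, on the panel at feeder y = +108 mm. To be left alone.
- tin: Closed food tin lying on its side in the chute, 74 mm in diameter, 110 mm long, about 0.45 kg; origin at its middle, its own x along its axis (parallel to feeder x). When both bars are down it rolls down the chute in one to two seconds and settles at the end wall soon after.
- tin_parked (a point): Where the tin's middle lies when the tin rests against the end wall at the chute's lower end. At the start the tin waits behind two thin cross bars at feeder y = +4 and -4 mm; each key draws one bar down through the chute floor, and either bar alone stops the tin.
- sauce_a: White squeeze bottle with a pointed nozzle, 62 mm across, 178 mm tall, standing to the left of the panel. Origin under its base. Bystander.
- sauce_b: A second such bottle. Bystander.
- sauce_c: A third such bottle, yellow with a green nozzle. Bystander.
- dip_cup: Small white bowl 64 mm across, 34 mm tall, on the robot's side of the feeder. Origin under its base. Bystander.
- spice_jar: Glass jar 48 mm across, 70 mm tall, to the right of the panel. Origin under its base. Bystander.
- canister: Steel canister with black lid, 80 mm across, 114 mm tall, to the right beyond the jar. Origin under its base. Bystander.
Mind the look-alikes: they are no part of the job. What is shaped like the tin but green or yellow is not meant.

How it is judged (in metres and radians):
On the way, in this order (a step that is already met when the one before it is completed fails the run):
1. both release keys are pushed down together (4 mm or more of 8) (value of joint each of left_key, right_key above 0.004 m), for 0.1 s.
2. with both keys still down (6 mm or more of 8), the tin lies still at the end wall (value of joint each of left_key, right_key above 0.006 m and distance between tin and tin_parked below 0.015 m and linear speed of tin below 0.03 m/s), for 0.2 s.
At the end, for the whole second after the job is handed in: The tin lies still within 15 mm of its parked place at the end wall of the chute, both keys are up again (within 1.5 mm) (distance between tin and tin_parked below 0.015 m and linear speed of tin below 0.03 m/s and value of joint each of left_key, right_key below 0.0015 m); the robot touches nothing.
It fails at once if one key pressed down without the other ((value of joint left_key above 0.006 m and value of joint right_key below 0.0015 m) or (value of joint right_key above 0.006 m and value of joint left_key below 0.0015 m)).
It fails at once if the robot touches the tin (contact force between any of the fingers, the arm and tin above 0.5 N).
It fails at once if the tin is lifted or leaves the chute (z of tin in the frame of feeder above 0.11 m or z of tin in the frame of feeder below 0.05 m).
It fails at once if the call button is pressed (value of joint call_button above 0.002 m).
It fails at once if a bystander is moved by more than 30 mm (distance of any of sauce_a, sauce_b, sauce_c, dip_cup, spice_jar, canister from where it was at the start of the episode above 0.03 m).
It also fails if it takes over 35 s, if anything falls off the work surface, if the arm or the gripper's body presses on something with over 40 N, if the wrist force passes 120 N, or if a joint passes its speed limit or range.

### The arm

A 6-joint arm with a two-finger parallel gripper is mounted at the origin on the work surface. World frame = base frame: x ahead of the robot, y to its left, z up, the work surface at z = 0. Lengths are in mm, angles in rad, forces in N, time in s.
With the tool pointing down it reaches from about 300 to 775 mm from the base axis. Payload 14.6 kg.
Tool frame: the origin (TCP) lies on the centre line of the jaws, within the pads' length; the fingertips stand 11 mm ahead of it and the grasp point (between the pads) lies 8 mm behind it; x points along the fingers, y is the direction in which the jaws open and shut, and the axes are right-handed (so a half turn about x gives the same grasp; the last joint's range is limited). The gripper opens to 94 mm and grips with 3 to 60 N. Pads are 16 mm wide; open, the fingers measure 119 mm over their backs; the gripper's body (75 mm by 177 mm) begins 78 mm behind the grasp point.
Start: joints at [-1.332, 0.3, 1.521, -0, 1.321, -0.067], TCP at [165.574, -524.475, 180.846] pointing down, gripper open.
Joint ranges: [-3.03, 3.03], [-0.79, 2.21], [0.23, 2.52], [-1.04, 4.18], [0, 3.07], [-2.55, 2.55]. Speed limits (rad/s): [2.22, 2.22, 2.57, 3.14, 3.14, 3.14].

### API

Orientations are given as [roll, pitch, yaw] about the fixed x, y, z axes, in that order (R = Rz(yaw) Ry(pitch) Rx(roll)).
In Python, from cell import manip gives the robot as it stands.
- The arm moves only by the shell command python3 -m handwheel 'ROWS' [OPENING] [FORCE]. ROWS is JSON, a list of rows, each a list of 2 entries, a list of its own where there are three numbers: the shift along the tool's x, y, z in mm, then the turn about the tool's x in rad. In form: [[[x, y, z], spin], ...]. A call has exactly 10 rows; each row shifts and turns the commanded pose from where the row before left it, along the tool's axes as they then stand; what a row does not reach is not made up. A row lasts 1/8 s, in which the tool goes at most 62.5 mm and 10.7 degrees, less where a joint would pass 70% of its speed; a pose out of reach is approached as far as the arm can. A call with a gripper value outside its range is refused whole. OPENING is the closure in counts, from 0 (fully open) to 255 (shut), set as the call begins (- or left out, the last holds). The fingers move at their own pace and stop on an object; FORCE is the grip in N (left out, the last holds). Time passes only in rows, so rows that do not move let the fingers close, or fill a call up. It gives the time, the measured TCP pose, the force and the opening at its end, in the units of the state.
- manip.read_state(): the state, without advancing time (a new reading comes with each control period).
- manip.camera(name): name is "side" or "top"; returns a dict with "pixels" (420x560x3 uint8, red, green, blue), "z_map" (420x560 float32, mm along the optical axis (not along the pixel's ray), 0 where there is no reading), "mtx" (3x3 intrinsics, pixels), "xyz" and "orientation" of the camera in the world. Camera axes: x right, y up, looking along -z (the intrinsics and any distortion apply to the point x, -y, -z); pixel columns grow to the right and rows downward; lengths in mm; the calibration is good to about 2 mm. A picture is of the moment at which its call begins.
- manip.sign_off(): hands the job in, once; it reports no verdict.
Trained networks look in the newest picture that a camera, given by its name, has taken for a name from the list of things; names that differ only in an ending like _2 or _b are one class to them, and where a whole thing is asked for, a point or a joint stands for the part that bears it (a point fixed in the world has none). Each returns a list of dicts, best first, with "confidence" (0 to 1); they miss things now and then, are a little off and sometimes report something else, mostly with a low value. They report only what shows in the picture. A call takes as long as a camera call. They do not tell look-alikes from the thing itself.
- manip.cut_out(target, camera): "region" (420x560 bool, what is visible of it) and "centre" ([column, row] in pixels, amid what is visible of it).
The state is a dict: "clock": time; "joints": joint angles; "qd": joint speeds; "effort": joint torques, N m; "eef_pos": TCP position; "eef_rot": TCP orientation; "wrist_force": force on the tool from outside, world axes, zero at the start; "moment": the same for the moment, N m; "finger_gap": finger opening in mm.
Only numpy, scipy, OpenCV 4.12 (cv2) and the standard library are available. Lean on these libraries where they do the work, as an engineer would, in place of code of your own. Each camera call takes 0.05 s, during which the arm holds its last target. There are 200 camera calls.

## Working session

There is one attempt and no reset: what is moved stays moved. The work goes in short steps, Python scripts to look and compute and a shell command to move; the robot and the scene stay as the last step left them, time stands still between calls to the robot, and variables do not carry over. Pictures are saved under pics/ and viewed, about 8 in all and at most 12, crops included, and the job is handed in when it is done.

```bash
mkdir -p pics
cat > h.py <<'E'
from cell import manip
import numpy as np, cv2
from scipy.spatial.transform import Rotation as R
def cam(n):
    c=manip.camera(n); return c
def rot(o):
    o=np.array(o,float)
    return o if o.shape==(3,3) else R.from_euler('xyz',o).as_matrix()
def cloud(c):
    z=c['z_map']; v,u=np.mgrid[:420,:560]; K=np.array(c['mtx'])
    p=np.stack([(u-K[0,2])/K[0,0]*z,-(v-K[1,2])/K[1,1]*z,-z],-1)
    return p@rot(c['orientation']).T+np.array(c['xyz'])
E
python3 - <<'E'
from h import *
print(manip.read_state())
for n in['top','side']:
    c=cam(n); cv2.imwrite(f'pics/{n}0.png',c['pixels'][...,::-1]); P=cloud(c); np.savez(f'/tmp/{n}.npz',P=P,z=c['z_map'])
    print(n,c['mtx'],c['xyz'],c['orientation'],[k for k in c])
    for t in['left_key_top','right_key_top','call_button_top','tin','feeder','sauce_a','dip_cup']:
        for r in manip.cut_out(t,n)[:3]:
            m=r['region']&(c['z_map']>0); print(t,round(r['confidence'],2),np.round(r['centre']),m.sum(),np.round(np.median(P[m],0)) if m.any() else '')
E
```

```text
{'clock': 0.0, 'joints': array([-1.33159226e+00,  3.00468951e-01,  1.52162803e+00,  3.67439306e-05,
        1.32070603e+00, -6.65888244e-02]), 'qd': array([ 0.00058889,  0.00025088,  0.00153625, -0.00172816, -0.00206314,
        0.00067855]), 'effort': array([-1.52647925e-03, -5.31807947e+01, -3.52738237e+01,  7.08103809e-02,
        2.44122039e-02, -8.97982727e-05]), 'eef_pos': array([ 165.5158171 , -524.17529458,  180.26767295]), 'eef_rot': array([-1.66678099,  1.56958544,  1.78059543]), 'wrist_force': array([ 0.71290683, -0.42012173, -0.7729332 ]), 'moment': array([ 0.02868592,  0.01741788, -0.05079338]), 'finger_gap': 94.16302873385465}
top [[505.03580512   0.         280.28834803]
 [  0.         505.03580512 217.51075782]
 [  0.           0.           1.        ]] [ 520.80227353   35.44221472 1359.75900949] [ 0.07247112 -0.00740596 -1.5830836 ] ['pixels', 'z_map', 'mtx', 'xyz', 'orientation']
left_key_top 0.42 [308. 219.] 114 [612. -49. 101.]
call_button_top 0.38 [278. 224.] 58 [596.  26.  95.]
tin 0.88 [305. 177.] 1208 [717. -32. 120.]
tin 0.74 [269. 299.] 1263 [413.  51.  68.]
[... 363 characters left out ...]
5426]
 [  0.           0.           1.        ]] [286.68475205 704.53084328 878.93880765] [ 0.77365294  0.00742875 -2.72149276] ['pixels', 'z_map', 'mtx', 'xyz', 'orientation']
left_key_top 0.54 [298. 193.] 183 [606. -41.  99.]
right_key_top 0.69 [304. 177.] 178 [ 620. -102.   99.]
call_button_top 0.47 [290. 224.] 82 [591.  29.  94.]
tin 0.96 [250. 185.] 1771 [705. -12. 112.]
tin 0.65 [383. 172.] 1613 [ 470. -221.   60.]
tin 0.64 [372. 278.] 2378 [404.  71.  64.]
feeder 0.97 [279. 185.] 8145 [675. -91.  78.]
sauce_a 0.88 [228. 266.] 1968 [650. 180. 103.]
sauce_a 0.72 [199. 248.] 1718 [714. 176. 107.]
sauce_a 0.56 [286. 268.] 1983 [545. 144. 102.]
dip_cup 0.55 [340. 222.] 616 [526. -75.  21.]
```

View pics/top0.png

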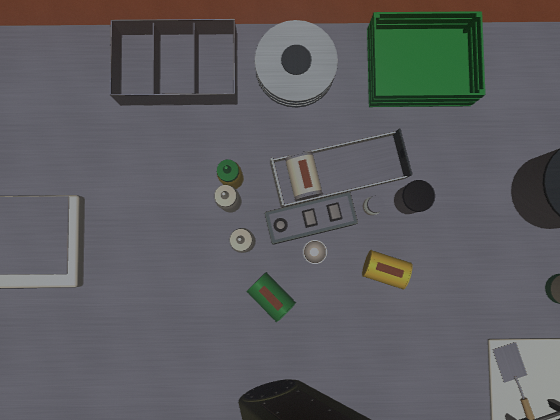

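View pics/side0.png

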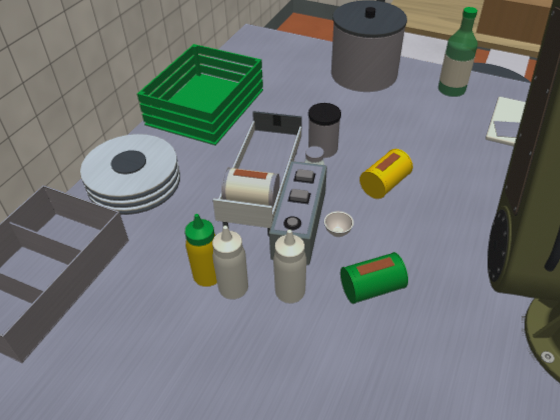

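Top view: keys at about (309,217) and (335,211), call button at (280,225), tin at (305,175). The side view agrees. I'll get exact key positions and the panel angle next.

```bash
cat > m.py <<'E'
from h import *
def keys():
  for n in['top','side']:
    d=np.load(f'/tmp/{n}.npz');P=d['P'];ok=d['z']>0
    near=ok&(np.hypot(P[...,0]-612,P[...,1]+70)<75)
    k,l=cv2.connectedComponents((near&(P[...,2]>96)&(P[...,2]<104)).astype('uint8'),connectivity=4)
    C=[]
    for i in range(1,k):
        q=P[l==i]
        if len(q)<60: continue
        r=cv2.minAreaRect(q[:,:2].astype('float32')); print(n,len(q),np.round(q.mean(0),1),np.round(r[0],1),np.round(r[1],1),round(r[2],1)); 
    q=P[ok&(np.hypot(P[...,0]-606,P[...,1]+45)<140)&(P[...,2]>83)&(P[...,2]<89)]
    k2=q[np.abs((q[:,:2]-[612,-70])@[np.cos(.23),np.sin(.23)])<46]
    print(n,'panel',np.round(np.median(k2,0),1),cv2.minAreaRect(k2[:,:2].astype('float32')))
keys()
E
python3 m.py
python3 - <<'E'
from h import *
s=manip.read_state(); print(np.round(rot(s['eef_rot']),3))
E
```

```text
top 122 [ 626.  -111.    99.9] [ 626.1 -111.4] [36.1 23.2] 11.6
top 116 [611.7 -48.4 100.4] [611.9 -48.7] [35.2 24.3] 14.3
top panel [611.3 -48.2  86.4] ((612.4121704101562, -52.603668212890625), (83.16331481933594, 224.4501495361328), 13.032781600952148)
side 125 [ 621.9 -106.7   99.7] [ 622.4 -107.1] [35.4 25.5] 9.1
side 147 [607.7 -44.7  99.3] [608.2 -45.2] [36.7 26.6] 9.7
side panel [605.3 -30.1  86.4] ((608.8836669921875, -49.70305633544922), (84.01991271972656, 227.47703552246094), 12.922126770019531)
[[-0.     0.301 -0.954]
 [-0.    -0.954 -0.301]
 [-1.     0.     0.   ]]
```

```bash
python3 -m handwheel '[[[0,0,0],0.078],[[0,-17,-27],0],[[0,-17,-27],0],[[0,-17,-27],0],[[0,-17,-27],0],[[0,-17,-27],0],[[0,-17,-27],0],[[0,-17,-27],0],[[0,-17,-27],0],[[0,-17,-27],0]]' 114
python3 -m handwheel '[[[0,-17,-27],0],[[0,-17,-27],0],[[0,-17,-27],0],[[0,-17,-27],0],[[0,-17,-27],0],[[0,-17,-27],0],[[0,-17,-27],0],[[0,-17,-27],0],[[0,-17,-27],0],[[0,0,0],0]]'
cat > w.py <<'E'
from h import *
s=manip.read_state(); A=rot(s['eef_rot']); p=s['eef_pos']
print(s['clock'],np.round(p,1),np.round(A[:,1],3),'gap',s['finger_gap'],'F',np.round(s['wrist_force'],1))
t=np.array([617,-78.4,p[2]]); print('tool shift',np.round(A.T@(t-p),1),'spin',np.arctan2(-.974,.225)-np.arctan2(A[1,1],A[0,1]))
E
python3 w.py
```

```text
clock: 2.05
eef_pos: [368.4, -319.8, 181.0]
eef_rot: [2.1, 1.571, -0.814]
wrist_force: [0.4, -0.3, 0.2]
finger_gap: 51.9
clock: 3.3
eef_pos: [570.6, -115.3, 180.4]
eef_rot: [-0.829, 1.57, 2.543]
wrist_force: [0.1, -0.2, 0.6]
finger_gap: 52.1
3.3 [ 570.6 -115.3  180.4] [ 0.228 -0.974 -0.   ] gap 52.05816250859736 F [ 0.1 -0.2  0.6]
tool shift [ -0.  -25.4 -53.6] spin -0.002877738663169982
```

```bash
python3 -m handwheel '[[[0,-8.5,-18],0],[[0,-8.5,-18],0],[[0,-8.4,-17.6],0],[[0,0,0],0],[[14,0,0],0],[[14,0,0],0],[[14,0,0],0],[[10,0,0],0],[[0,0,0],0],[[0,0,0],0]]'
python3 w.py
python3 - <<'E'
from h import *
c=cam('side');d=cam('top')
a=c['pixels'][110:270,200:360,::-1];b=d['pixels'][140:300,220:380,::-1]
cv2.imwrite('pics/near.png',cv2.resize(np.hstack([a,b]),(800,400),interpolation=cv2.INTER_CUBIC))
E
```

```text
clock: 4.55
eef_pos: [616.6, -79.8, 129.3]
eef_rot: [2.68, 1.57, -0.234]
wrist_force: [0.5, 0.9, 1.3]
finger_gap: 52.0
4.55 [616.6 -79.8 129.3] [ 0.226 -0.974  0.   ] gap 51.95060298622175 F [0.5 0.9 1.3]
tool shift [ 0.  -1.3 -0.7] spin -0.0008384479695435765
```

View pics/near.png

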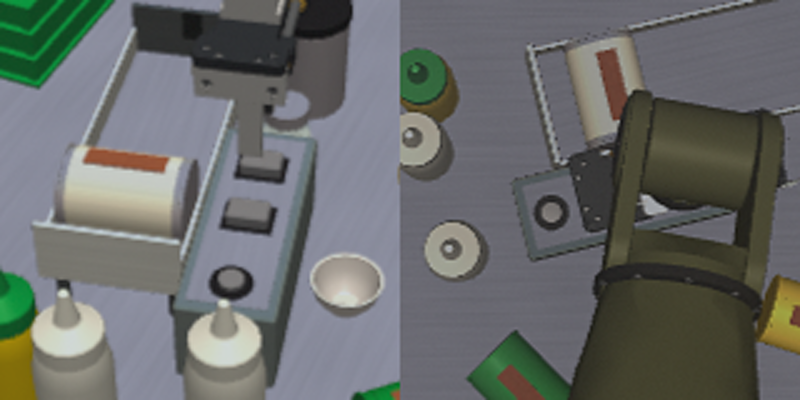

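The side view shows one finger ending near crop (258,155), just above the right key. The other finger isn't visible, so I'll check by projecting the fingertips and using depth.

Run:
```python
from h import *
c=cam('side');P=cloud(c);s=manip.read_state();A=rot(s['eef_rot'])
K=np.array(c['mtx']);Rc=rot(c['orientation'])
def pr(w):
    q=Rc.T@(w-np.array(c['xyz'])); return K[0,0]*q[0]/-q[2]+K[0,2],-K[1,1]*q[1]/-q[2]+K[1,2]
for sg in(-32,32): 
    w=s['eef_pos']+A@[11,sg,0]; u=np.array(pr(w)); print(sg,np.round(w),np.round(u),'crop',np.round((u-[200,110])*2.5))
for v in range(150,185,4): print(v,[tuple(int(x) for x in P[v,u]) for u in(296,300,304)])
T=P.reshape(-1,3);T=T[c['z_map'].ravel()>0]
L=(T-s['eef_pos'])@A
m=(L[:,0]>-40)&(L[:,0]<14)&(np.abs(L[:,1])<70)&(np.abs(L[:,2])<14)
print('tool-frame pts',m.sum(),np.round(np.percentile(L[m],[2,25,50,75,98],axis=0),1))
```

```text
-32 [609. -49. 118.] [299. 186.] crop [247. 189.]
32 [ 624. -111.  118.] [304. 166.] crop [260. 139.]
150 [(594, -1, 252), (587, -3, 253), (579, -2, 256)]
154 [(612, -41, 207), (603, -40, 210), (597, -46, 208)]
158 [(612, -41, 196), (604, -43, 198), (596, -44, 199)]
162 [(611, -40, 187), (605, -44, 186), (598, -50, 184)]
166 [(611, -39, 178), (604, -43, 177), (598, -48, 175)]
170 [(612, -41, 166), (604, -44, 166), (597, -47, 166)]
174 [(637, -99, 99), (630, -105, 96), (622, -108, 97)]
178 [(633, -90, 95), (625, -94, 95), (618, -98, 94)]
182 [(632, -87, 87), (625, -92, 86), (616, -93, 88)]
tool-frame pts 48 [[-39.9 -40.9  -6.3]
 [-36.7 -38.7   1.1]
 [-33.3 -34.9   5. ]
 [-30.   25.    9.3]
 [-24.1  27.   11.2]]
```

```bash
python3 w.py
python3 - <<'E'
from h import *
s=manip.read_state();A=rot(s['eef_rot'])
c=cam('side');P=cloud(c);cv2.imwrite('pics/n2.png',cv2.resize(c['pixels'][60:220,230:370,::-1],(700,800)[:2] if 0 else (525,600),interpolation=cv2.INTER_CUBIC))
L=(P-s['eef_pos'])@A
for v in range(70,180,5): print(v,[tuple(int(x) for x in L[v,u]) for u in(285,300,315)])
E
```

```text
4.7 [616.6 -79.8 129.4] [ 0.226 -0.974  0.   ] gap 51.93994715589302 F [-0.2  0.4  1. ]
tool shift [ 0.  -1.3 -0.7] spin -0.0008442731244076018
70 [(-269, -55, -20), (-277, -63, 6), (-287, -75, 33)]
75 [(-257, -51, -21), (-267, -62, 6), (-276, -72, 32)]
80 [(-221, -9, -30), (-241, -35, 1), (-236, -23, 26)]
85 [(-221, -26, -26), (-228, -32, 1), (-222, -17, 25)]
90 [(-213, -28, -26), (-221, -36, 2), (-218, -26, 27)]
95 [(-209, -38, -24), (-209, -34, 1), (-212, -33, 28)]
100 [(127, 434, -124), (-203, -39, 2), (-208, -42, 29)]
105 [(128, 412, -119), (-194, -42, 3), (-165, 4, 23)]
110 [(127, 387, -114), (-183, -42, 3), (-161, -5, 25)]
115 [(39, 243, -84), (-171, -40, 3), (-139, 8, 23)]
120 [(52, 240, -84), (-164, -46, 4), (-139, -6, 25)]
125 [(-164, -64, -19), (-165, -62, 7), (-144, -28, 29)]
130 [(-167, -83, -15), (-164, -75, 9), (-163, -68, 35)]
135 [(-160, -88, -14), (-164, -89, 12), (-138, -50, 33)]
140 [(-148, -87, -15), (-152, -88, 11), (-124, -47, 33)]
145 [(-133, -83, -16), (-134, -80, 10), (91, 205, -2)]
150 [(85, 166, -69), (-123, -79, 10), (60, 149, 6)]
155 [(88, 151, -66), (-78, -41, 3), (58, 128, 9)]
160 [(89, 133, -63), (-64, -39, 3), (67, 121, 10)]
165 [(86, 112, -58), (-50, -37, 3), (44, 77, 17)]
170 [(55, 60, -47), (-37, -37, 3), (44, 60, 20)]
175 [(57, 45, -44), (28, 20, -6), (43, 42, 22)]
```

View pics/n2.png

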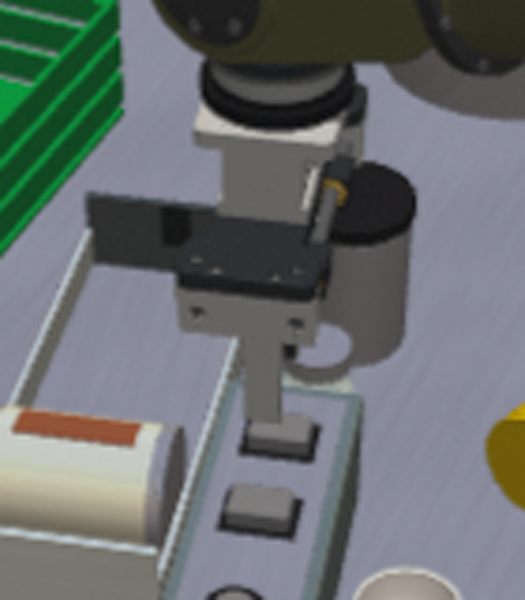

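The picture contradicts the reported height. The gripper body and finger end appear about 40 mm higher than the state says (finger end at z≈160, not 118). Sideways the two agree within 3 mm. I'll descend in stages and trust the camera plus the force reading for height.

```bash
python3 -m handwheel '[[[2,-1,-1],0],[[2,0,0],0],[[2,0,0],0],[[2,0,0],0],[[2,0,0],0],[[2,0,0],0],[[2,0,0],0],[[0,0,0],0],[[0,0,0],0],[[0,0,0],0]]'
cat > tip.py <<'E'
from h import *
import sys
s=manip.read_state();A=rot(s['eef_rot'])
c=cam('side');P=cloud(c);L=(P-s['eef_pos'])@A
m=(c['z_map']>0)&(L[...,0]<20)&(L[...,0]>-75)&(L[...,1]<-33)&(L[...,1]>-48)&(abs(L[...,2])<15)
q=L[m];W=P[m];print('finger pts',m.sum(),'tip toolx',np.sort(q[:,0])[-4:].round(1),'z world min',np.sort(W[:,2])[:4].round(1),'y',np.median(q[:,1]),'zrange',np.percentile(q[:,2],[2,98]).round(1))
# keys/tin
t=manip.cut_out('tin','side')
if t:
    r=t[0]; k=r['region']&(c['z_map']>0);print('tin',r['confidence'],np.round(r['centre']),np.round(np.median(P[k],0)))
cv2.imwrite(f'pics/{sys.argv[1]}.png',cv2.resize(c['pixels'][60:220,230:370,::-1],(525,600),interpolation=cv2.INTER_CUBIC))
E
python3 w.py;python3 tip.py a1
```

```text
clock: 6.0
eef_pos: [617.2, -78.6, 115.0]
eef_rot: [2.797, 1.571, -0.117]
wrist_force: [-0.6, -0.4, -0.2]
finger_gap: 51.8
6.0 [617.2 -78.6 115. ] [ 0.226 -0.974  0.   ] gap 51.79860863284216 F [-0.6 -0.4 -0.2]
tool shift [-0.  -0.2  0.1] spin -0.0008163873836957158
finger pts 234 tip toolx [19.3 19.3 19.5 19.7] z world min [95.3 95.5 95.6 95.6] y -39.47771861003459 zrange [-12.8  13.2]
tin 0.92 [250. 184.] [705. -12. 112.]
```

```bash
sed -i "s/^q=L\[m\];W=P\[m\];print.*/m\&=P[...,2]>105\nq=L[m];W=P[m];print('finger z world low',np.sort(W[:,2])[:6].round(1),'y',np.median(q[:,1]),'zr',np.percentile(q[:,2],[2,98]).round(1))/" tip.py; python3 tip.py a2
```

```text
finger z world low [144.3 146.1 147.2 147.3 148.1 148.1] y -39.0723086751471 zr [-7.6 11. ]
tin 0.75 [386. 171.] [ 470. -221.   61.]
```

View pics/a2.png

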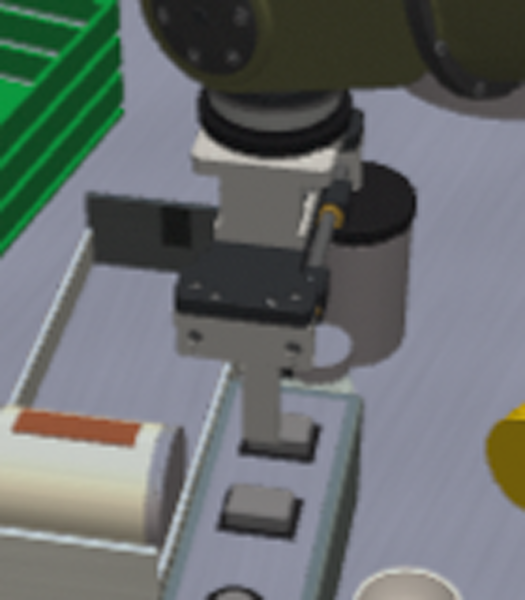

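The finger moved down 14 mm as commanded and its tip is now at z≈145, still clear of the keys with no force. The camera height holds, so I'll lower it another 30 mm.

```bash
python3 -m handwheel '[[[5,0,0],0],[[5,0,0],0],[[5,0,0],0],[[5,0,0],0],[[5,0,0],0],[[5,0,0],0],[[0,0,0],0],[[0,0,0],0],[[0,0,0],0],[[0,0,0],0]]'
python3 w.py;python3 tip.py a3
```

```text
clock: 7.45
eef_pos: [617.2, -78.6, 85.0]
eef_rot: [2.905, 1.571, -0.008]
wrist_force: [0.4, 0.4, -0.6]
finger_gap: 51.9
7.45 [617.2 -78.6  85. ] [ 0.226 -0.974  0.   ] gap 51.92747994651873 F [ 0.4  0.4 -0.6]
tool shift [-0.  -0.2  0.2] spin -0.0007353714210200923
finger z world low [116.3 118.4 119.2 119.4 119.4 120.1] y -39.077994789141016 zr [-7.6 11. ]
tin 0.79 [250. 183.] [706. -13. 112.]
```

View pics/a3.png

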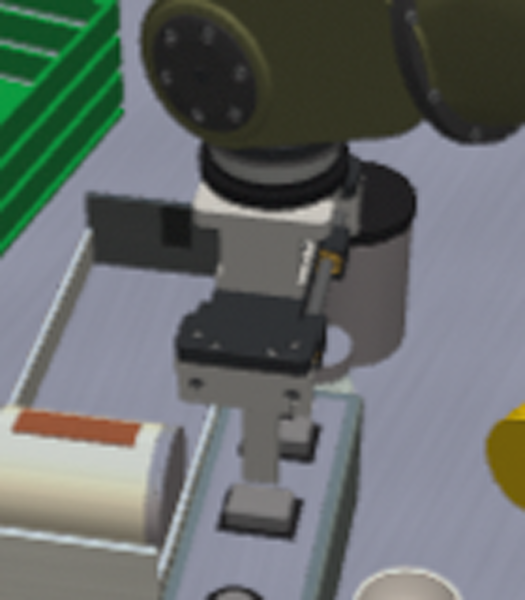

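Both fingers stand over the keys with tips at about z=116. The left fingertip is at crop (262,480), centred over its key at (262,505). Next I'll feel for contact.

```bash
python3 -m handwheel '[[[4,0,0],0],[[4,0,0],0],[[2,0,0],0],[[1,0,0],0],[[1,0,0],0],[[1,0,0],0],[[1,0,0],0],[[0,0,0],0],[[0,0,0],0],[[0,0,0],0]]'
python3 w.py;python3 tip.py a4
```

```text
clock: 8.8
eef_pos: [617.2, -78.6, 71.1]
eef_rot: [2.483, 1.571, -0.431]
wrist_force: [-3.3, 0.4, 6.3]
finger_gap: 52.5
8.8 [617.2 -78.6  71.1] [ 0.226 -0.974  0.   ] gap 52.46281191490939 F [-3.3  0.4  6.3]
tool shift [-0.  -0.2  0.1] spin -0.0008776023509777797
finger z world low [105.3 105.5 105.6 105.8 106.1 106.3] y -39.07937987865998 zr [-7.4 11.2]
tin 0.84 [256. 169.] [721. -60. 108.]
```

Contact is made at 6.3 N and the tin is already starting to roll, so I'll press fully and hold.

```bash
python3 -m handwheel '[[[2,0,0],0],[[1,0,0],0],[[0,0,0],0],[[0,0,0],0],[[0,0,0],0],[[0,0,0],0],[[0,0,0],0],[[0,0,0],0],[[0,0,0],0],[[0,0,0],0]]'
python3 w.py;python3 tip.py a5
```

```text
clock: 10.15
eef_pos: [617.2, -78.6, 68.4]
eef_rot: [2.672, 1.57, -0.241]
wrist_force: [-4.5, 1.5, 9.0]
finger_gap: 52.0
10.15 [617.2 -78.6  68.4] [ 0.226 -0.974  0.   ] gap 51.97202988767928 F [-4.5  1.5  9. ]
tool shift [-0.  -0.2  0.2] spin -0.0008318187925702158
finger z world low [105.5 105.7 106.  106.3 106.8 107.1] y -39.2275728015582 zr [-7.2 11.1]
tin 0.92 [385. 173.] [ 470. -220.   60.]
```

View pics/a5.png

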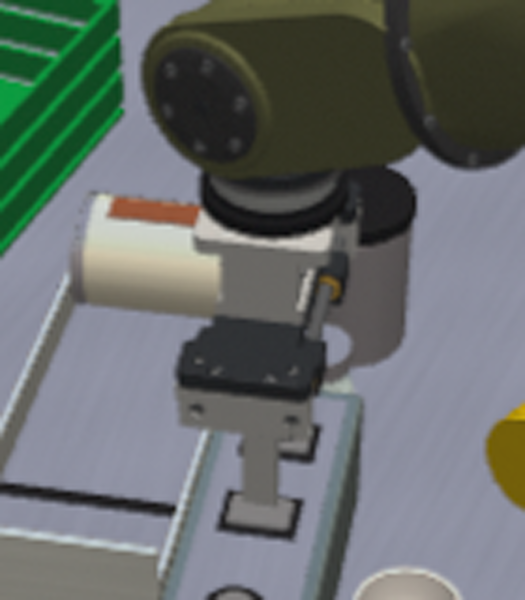

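The tin (crop (150,250)) has rolled to the lower end wall, the bars are sunk and the left cap is nearly flush. I'll press 1.5 mm more for margin and hold.

```bash
python3 -m handwheel '[[[1,0,0],0],[[0.5,0,0],0],[[0,0,0],0],[[0,0,0],0],[[0,0,0],0],[[0,0,0],0],[[0,0,0],0],[[0,0,0],0],[[0,0,0],0],[[0,0,0],0]]'
python3 w.py
python3 - <<'E'
from h import *
f=lambda a,b,z:np.array([617,-78.4,0])+a*np.array([.974,.225,0])+b*np.array([-.225,.974,0])+[0,0,z]
for n in('side','top'):
    for i in range(2):
        c=cam(n);P=cloud(c);Q=(P-f(0,0,0))@np.array([[.974,-.225,0],[.225,.974,0],[0,0,1]])
        m=(c['z_map']>0)&(Q[...,0]>52)&(Q[...,0]<162)&(Q[...,1]>-235)&(Q[...,1]<80)&(Q[...,2]>85)&(Q[...,2]<118)
        q=Q[m];print(n,m.sum(),np.percentile(q,[2,50,98],axis=0).round(1).tolist())
        g=(c['z_map']>0)&(Q[...,2]>75)&(abs(Q[...,0])<16)
        for sg in(32,-32):
            k=g&(abs(Q[...,1]-sg)<11)&(Q[...,2]<104); print(' key',sg,k.sum(),np.percentile(Q[k][:,2],[10,50,90]).round(1) if k.sum() else '')
E
```

```text
clock: 11.5
eef_pos: [617.3, -78.6, 67.6]
eef_rot: [2.73, 1.57, -0.184]
wrist_force: [-7.6, 2.0, 15.4]
finger_gap: 52.1
11.5 [617.3 -78.6  67.6] [ 0.226 -0.974  0.   ] gap 52.105013908420084 F [-7.6  2.  15.4]
tool shift [-0.  -0.2  0.2] spin -0.0008477869911682756
side 729 [[68.3, -214.8, 86.2], [117.7, -181.4, 103.8], [158.2, -166.7, 114.7]]
 key 32 102 [89.  91.7 94.9]
 key -32 15 [87.9 91.1 93.4]
side 734 [[67.4, -215.2, 85.8], [117.5, -181.7, 103.9], [158.5, -167.4, 114.3]]
 key 32 93 [90.1 92.1 96.1]
 key -32 12 [89.8 91.9 94.1]
top 1131 [[52.8, -232.8, 87.1], [105.7, -198.0, 108.2], [159.9, -172.7, 116.5]]
 key 32 0 
 key -32 0 
top 1139 [[52.8, -233.0, 87.1], [105.8, -198.0, 108.4], [159.3, -172.2, 116.6]]
 key 32 0 
 key -32 0
```

Both caps measure z≈92 (fully down), and 15 N is past full spring force. The tin lies still at feeder y≈-200, against the wall, so I'll lift straight up.

```bash
python3 -m handwheel '[[[0,0,0],0],[[-3,0,0],0],[[-5,0,0],0],[[-8,0,0],0],[[-12,0,0],0],[[-16,0,0],0],[[-20,0,0],0],[[-20,0,0],0],[[-20,0,0],0],[[0,0,0],0]]'
python3 -m handwheel '[[[0,10,20],0],[[0,15,30],0],[[0,15,30],0],[[0,15,30],0],[[0,15,30],0],[[0,15,30],0],[[0,15,30],0],[[0,15,30],0],[[0,0,0],0],[[0,0,0],0]]'
python3 w.py
cat > fin.py <<'E'
from h import *
c=cam('side');P=cloud(c);Q=(P-[617,-78.4,0])@np.array([[.974,-.225,0],[.225,.974,0],[0,0,1]])
m=(c['z_map']>0)&(Q[...,0]>52)&(Q[...,0]<162)&(Q[...,1]>-235)&(Q[...,1]<80)&(Q[...,2]>85)&(Q[...,2]<118)
print('tin',np.percentile(Q[m],[2,50,98],axis=0).round(1).tolist())
for sg in(32,-32):
    k=(c['z_map']>0)&(abs(Q[...,0])<14)&(abs(Q[...,1]-sg)<8); print('key',sg,np.median(Q[k][:,2]).round(1))
for r in manip.cut_out('sauce_a','side')[:3]+manip.cut_out('dip_cup','side')[:1]: print(np.round(r['centre']))
cv2.imwrite('pics/fin.png',c['pixels'][...,::-1])
E
python3 fin.py
```

```text
clock: 12.95
eef_pos: [617.8, -78.7, 172.4]
eef_rot: [2.734, 1.567, -0.179]
wrist_force: [0.7, -0.2, -0.1]
finger_gap: 52.1
clock: 14.2
eef_pos: [419.3, -242.2, 170.1]
eef_rot: [-1.429, 1.57, 1.94]
wrist_force: [-0.7, -0.2, 0.6]
finger_gap: 51.8
14.2 [ 419.3 -242.2  170.1] [ 0.226 -0.974 -0.   ] gap 51.801093084014134 F [-0.7 -0.2  0.6]
tool shift [   0.  -115.  -229.6] spin -0.0006026370057858887
tin [[54.3, -216.6, 86.3], [105.6, -183.6, 105.3], [157.6, -167.2, 114.6]]
key 32 99.9
key -32 100.2
[229. 265.]
[289. 264.]
[199. 250.]
[338. 224.]
```

View pics/fin.png

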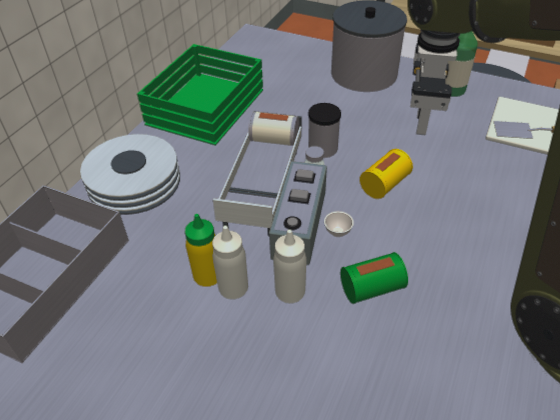

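The tin is at the end wall (273,128), the keys are up, nothing else has moved and the gripper is clear.

```bash
python3 -c "from cell import manip; print(manip.sign_off())"
```

```text
the job is handed in; nothing more can be done
None
```

The tin is out. I pressed both release keys together with the fingers 52 mm apart and held them for about 2.5 s, until the tin lay against the end wall. Then I lifted straight up, moved the arm clear and handed the job in at about 14 s of the 35 s; no verdict was reported.

**While pressed:** both key caps measured z≈92 mm, which is fully down, at 15 N in total. The side view caught only 12 to 15 points of the right cap, so that reading is weaker. The tin lay still at feeder y≈-200 mm, with the parked place worked out at about -203 mm.

**After moving away:** both keys measured 100 mm (up) and the tin had not moved. The bottles and cup were where they started. The jar, canister and call button I checked only by eye in the picture, and they looked undisturbed. The wrist force was about zero.

**What disagreed:**
- **Tool height:** the fingertips were about 40 mm higher than the reported tool height and the tool description imply. I lowered the arm in stages by camera and force instead.
- **Tin starting early:** it began rolling at the first contact step, when the force put the keys at about 4 mm, slightly before the stated 5 mm. Both keys were going down together, and I pressed them fully straight after.
- **Sideways force:** the wrist showed up to 7.6 N sideways while pressing, which I did not explain.

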